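# Set the specimen clamp's gap with its thumbwheel

## Robot

A 6-joint arm with a two-finger parallel gripper is mounted at the origin on the work surface. World frame = base frame: x ahead of the robot, y to its left, z up, the work surface at z = 0. Lengths are in m, angles in rad, forces in N, time in s.
With the tool pointing down it reaches from about 0.325 to 0.775 m from the base axis. Payload 5.5 kg.
Tool frame: the origin (TCP) lies at the very end of the fingers, on their centre line; the grasp point (between the pads) lies 19 mm behind it (pinch_z is the distance from the TCP to the grasp point, in m); z points along the fingers, y is the line along which they close (so a half turn about z gives the same grasp; the last joint's range is limited). The gripper opens to 85 mm and grips with 20 to 120 N. Pads are 22 mm wide; open, the fingers measure 114 mm over their backs; the gripper's body (76 mm by 85 mm) begins 54 mm behind the grasp point. The pads swing forward as they close: fully open they stand 13 mm farther back than shut.
Start: joints at [1.065, 0.091, 1.231, -0, 1.82, -0.057], TCP at [0.26, 0.541, 0.231] pointing down, gripper open.
Joint ranges: [-2.87, 2.87], [-0.86, 2.18], [0.17, 2.46], [-1.51, 4.65], [0.06, 2.69], [-2.65, 2.65]. Speed limits (rad/s): [2.57, 2.57, 3.01, 3.14, 3.14, 3.14].

## Interface

Orientations are given as a unit quaternion [w, x, y, z].
In Python, from bench import get_state, camera, hand_in, silhouettes, pinch_z gives the robot as it stands.
- The arm moves only by the tool jog_arm, never from a script. Its argument "deltas" is a list of rows, each a list of 4 numbers: the shift along the world's x, y, z in cm, then the turn about the world's z in degrees. In form: [[dx, dy, dz, twist], ...]. A call has 1 to 20 rows; each row is the pose to reach, as a shift and turn from the pose commanded when the call began; what a row does not reach only later rows make up. A row lasts 1/12 s, in which the tool goes at most 41.7 mm and 7.16 degrees, less where a joint would pass 70% of its speed; a pose out of reach is approached as far as the arm can. A call with a gripper value outside its range is refused whole. "grip" is the gripper's target within -1 to 1 (shut at 1, half-way at 0, fully open at -1), set as the call begins (left out, the last holds). The fingers move at their own pace and stop on an object; "newtons" is the grip in N (left out, the last holds). Time passes only in rows, so rows that repeat a pose let the fingers close. It gives the time, the measured TCP pose, the force, the opening and the grip force at its end, in the units of the state.
- get_state(): the state, without advancing time (a new reading comes with each control period).
- camera(name): name is "side" or "top" or "wrist"; returns a dict with "image" (420x560x3 uint8, red, green, blue), "K" (3x3 intrinsics, pixels), "R" (3x3) and "t" (3): a world point X has camera coordinates R X + t. Camera axes: x right, y down, z forward; pixel columns grow to the right and rows downward; lengths in m; the calibration is good to about 2 mm. A picture is of the moment at which its call begins. There is no depth.
- hand_in(): hands the job in; it is judged then, once.
Trained networks look in a picture, given as the dict that the camera call returned (one of the last four; its "shot" number tells which), for a name from the list of things; names that differ only in an ending like _2 or _b are one class to them, and where a whole thing is asked for, a point or a joint stands for the part that bears it (a point fixed in the world has none). Each returns a list of dicts, best first, with "p" (0 to 1); they miss things now and then, are a little off and sometimes report something else, mostly with a low value. They report only what shows in the picture. A call takes as long as a camera call.
- silhouettes(picture, label): "mask" (420x560 bool, what is visible of it) and "centre" ([row, column] in pixels, amid what is visible of it).
The state is a dict: "time": time; "q": joint angles; "joint_velocities": joint speeds; "joint_efforts": joint torques, N m; "tcp_pos": TCP position; "orientation": TCP orientation; "force": force on the tool from outside, world axes, zero at the start; "torque": the same for the moment, N m; "width": finger opening in m; "finger_force": force on a finger pad.
Only numpy, scipy, OpenCV 4.12 (cv2) and the standard library are available. Lean on these libraries where they do the work, as an engineer would, in place of code of your own. Each camera call takes 0.05 s, during which the arm holds its last target. There are 200 camera calls.

## Task

Set the gap of the blue specimen clamp for the next sample: with a fingertip resting lightly on top of the knurled wheel, roll it stroke by stroke towards the jaws until the red pointer on the sliding jaw stands at the middle of the green gauge mark, without running past it. Move the jaw only by rolling the wheel, do not grip or lift anything, leave the weight, vial and dish where they stand, and finish with the hand clear.

Things in the scene. Friction and masses are not known exactly. Their poses are not given: they have to be found in the camera images.
- fixture: The specimen clamp, bolted to the bench: blue base 110 (x) x 250 (y) x 30 (z) mm, origin at the centre of its underside. Its +y axis runs along the clamp from the wheel towards the jaws and is the direction in which the sliding jaw closes; its x axis is parallel to the wheel's axle. The aluminium fixed jaw (62 x 26 mm, top 78 mm above the bench) is centred at y = +93 mm, with its face at y = +80 mm.
- wheel_centre (a point): Centre of the knurled wheel at rest, fixed to the clamp, with the clamp's axes: x = 0, y = -75 mm, z = 50 mm in the clamp's frame. Wheel of dark steel with bright ridges and orange hubs, 60 mm in diameter, 30 mm wide, axle along the clamp's x. 30 axial ridges, about 1.2 mm proud, give grip. Grey cheeks beside it (inner faces at x = +-20 mm, 52 mm long in y) end 64 mm above the bench.
- wheel_top (a point): Top of the knurled wheel at rest, 80 mm above the bench, fixed to the clamp, with the clamp's axes. Rolling the top towards the clamp's +y closes the jaw. Turning takes about 1 N at the rim; the wheel turns both ways and stays where it is left.
- wheel (a joint): Angle of the knurled wheel in rad; it grows as the wheel's top is rolled towards the clamp's +y. Each rad (30 mm of rim) closes the jaw by 6 mm. Stops at -0.1 and 8.0.
- axle (a joint): Vertical spring travel in m of the carriage that holds the wheel and the sliding jaw: about 0 at rest, negative when the wheel is pressed down. The spring is soft: 1.5 N per mm, up to 6 mm, so a fingertip 2 to 3 mm below the wheel's resting top presses with 3 to 5 N, enough to roll it.
- jaw: The aluminium sliding jaw with rubber face, 62 (x) x 24 (y) x 42 (z) mm, top 78 mm above the bench. Origin at the middle of its gripping face's lower edge, 36 mm above the bench; the block lies on the -y side of it. It is geared to the wheel and moves along the clamp's y axis; it starts 33 to 42 mm clear of the wheel.
- pointer (a point): Tip of the red pointer (2.4 mm wide) on the sliding jaw, in line with the jaw's gripping face, over the white scale strip at the clamp's +x side. Clamp axes.
- mark (a point): Centre of the green gauge mark, a band 7 mm long in y and 20 mm wide across the white scale strip; it is at a new place along the strip each time, always further towards +y than the pointer at the start (by 11 to 33 mm). Clamp axes.
- weight_mid (a point): Centre of a loose brass weight with a knob, 36 mm in diameter, 42 mm high. Leave alone.
- vial_mid (a point): Centre of a loose amber vial with white cap, 28 mm in diameter, 50 mm high. Leave alone.
- dish_mid (a point): Centre of a loose closed sample dish, white with clear lid, 56 mm in diameter, 24 mm high. Leave alone.

How it is judged:
By the outcome, as a careful person would: the job done as asked, in the order asked, and still so for the second after the job is handed in, with the robot touching nothing.
It also fails if it takes over 54 s, if anything falls off the work surface, if the arm or the gripper's body presses on something with over 40 N, if the wrist force passes 120 N, or if a joint passes its speed limit or range.

## Working session

There is one attempt and no reset: what is moved stays moved. The work goes in short steps, Python scripts to look and compute and a tool call to move; the robot and the scene stay as the last step left them, time stands still between calls to the robot, and variables do not carry over. Pictures are saved under pics/ and viewed, at most 10 in all, crops included, and the job is handed in when it is done.

Besides the shell and the picture viewer there is one more tool, called after ">>>" as name(argument=value, ...), one argument or row to a line, values as JSON. jog_arm: Moves the arm, as the interface text tells. Its arguments: {"type":"object","properties":{"deltas":{"type":"array"},"grip":{"type":"number"},"newtons":{"type":"number"}},"required":["deltas"]}

```bash
mkdir -p pics
cat > h.py <<'E'
import numpy as np, cv2
from bench import *
def ray(c,px,z):
    # pixel [row,col] -> world point at height z
    d=c["R"].T@np.linalg.solve(c["K"],[px[1],px[0],1.]); o=-c["R"].T@c["t"]
    return o+d*(z-o[2])/d[2]
def proj(c,X):
    p=c["K"]@(c["R"]@np.asarray(X)+c["t"]); return p[1]/p[2],p[0]/p[2]
def save(c,n,crop=None,s=1):
    im=c["image"]
    if crop: im=im[crop[0]:crop[1],crop[2]:crop[3]]
    cv2.imwrite("pics/"+n,cv2.resize(im[:,:,::-1],None,fx=s,fy=s,interpolation=cv2.INTER_CUBIC))
E
python3 - <<'E'
from h import *
a=camera("top");b=camera("side")
save(a,"top0.png");save(b,"side0.png")
for n,z in [("fixture",.03),("wheel",.065),("jaw",.078),("pointer",.05),("mark",.03),("weight_mid",.02),("vial_mid",.025),("dish_mid",.012)]:
  for c,k in((a,"top"),(b,"side")):
    for r in silhouettes(c,n)[:1]:
        print(n,k,round(r["p"],2),np.round(r["centre"]),r["mask"].sum(),np.round(ray(c,r["centre"],z),3))
s=get_state();print(s["time"],s["tcp_pos"],s["orientation"],s["width"],pinch_z)
for c in(a,b):print(np.round(-c["R"].T@c["t"],3))
E
```

```text
fixture top 0.79 [215. 324.] 9142 [ 0.581 -0.04   0.03 ]
fixture side 0.83 [262. 265.] 10462 [ 0.572 -0.065  0.03 ]
wheel top 0.68 [217. 328.] 8847 [ 0.575 -0.046  0.065]
wheel side 0.97 [287. 266.] 921 [ 0.553 -0.125  0.065]
jaw top 0.89 [215. 324.] 638 [ 0.578 -0.037  0.078]
jaw side 0.85 [238. 269.] 1184 [ 0.58  -0.056  0.078]
pointer top 0.98 [213. 321.] 633 [ 0.583 -0.035  0.05 ]
pointer side 0.94 [238. 266.] 1208 [ 0.582 -0.035  0.05 ]
mark side 0.73 [265. 268.] 10519 [ 0.574 -0.071  0.03 ]
weight_mid top 0.92 [168. 397.] 383 [ 0.662 -0.172  0.02 ]
weight_mid side 0.9 [316. 342.] 523 [ 0.652 -0.179  0.02 ]
vial_mid top 0.65 [257. 433.] 246 [ 0.503 -0.225  0.025]
vial_mid side 0.8 [376. 255.] 589 [ 0.507 -0.226  0.025]
dish_mid top 0.74 [214. 324.] 8777 [ 0.585 -0.042  0.012]
0.9 [0.26031617 0.54059765 0.23128157] [-1.57414001e-05  2.22508046e-01  9.74930854e-01  7.88350956e-06] 0.08506799418402641 0.0187
[0.519 0.007 0.851]
[ 0.44  -0.454  0.7  ]
```

View pics/top0.png

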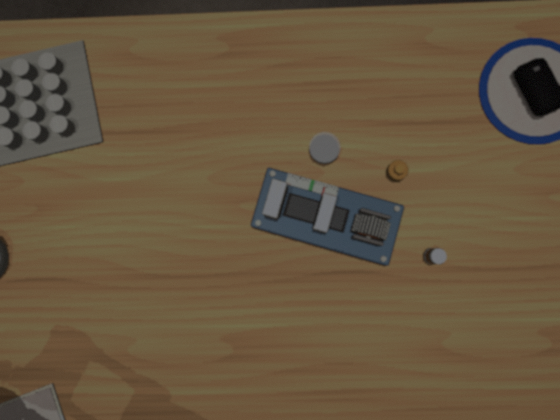

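View pics/side0.png

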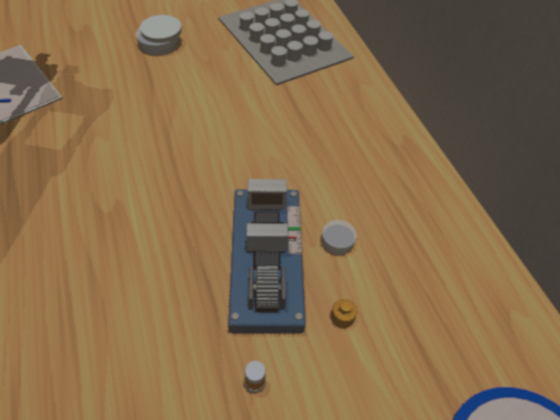

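The top view shows the clamp with its wheel at about (370,226) px and the fixed jaw at (275,198). The scale strip is on the far side (world +x), with the green mark at about (313,186) and the red pointer near (325,190). The loose items stand beside the clamp. Next I'll fit the clamp pose from colours.

```bash
cat >> h.py <<'E'
def fix(c):
    h=cv2.cvtColor(c["image"],cv2.COLOR_RGB2HSV); m=cv2.inRange(h,(98,90,30),(118,255,255))
    n,l,st,ce=cv2.connectedComponentsWithStats(m)
    m=(l==min(range(1,n),key=lambda i: np.hypot(*(ce[i]-[324 if 1 else 0,217])) if st[i,4]>300 else 1e9)).astype(np.uint8)
    p=np.argwhere(m); hull=cv2.convexHull(p[:,::-1].astype(np.float32))[:,0]
    w=np.array([ray(c,(q[1],q[0]),.03)[:2] for q in hull])*1000
    return cv2.minAreaRect(w.astype(np.float32)),cv2.boxPoints(cv2.minAreaRect(w.astype(np.float32)))
def frame(o,u,X):
    X=np.asarray(X)[:2]-o; v=np.array([u[1],-u[0]]); return np.array([X@v,X@u])
def marks(c,o,u,zp=.03,zm=.03,box=None):
    h=cv2.cvtColor(c["image"],cv2.COLOR_RGB2HSV).astype(int); H,S,V=h[...,0],h[...,1],h[...,2]
    out={}
    for n,mk,z in(("green",(H>45)&(H<85)&(S>90)&(V>40),zm),("red",((H<6)|(H>172))&(S>120)&(V>50),zp)):
        p=np.argwhere(mk)
        w=np.array([frame(o,u,ray(c,q,z)) for q in p]) if len(p) else np.zeros((0,2))
        k=(abs(w[:,0]-.043)<.02)&(abs(w[:,1])<.1) if len(p) else []
        q=p[k]; w=w[k]
        out[n]=(len(q),np.round(q.mean(0),1),np.round(w.mean(0)*1000,1),np.round(np.percentile(w[:,1],[5,95])*1000,1)) if len(q) else None
    return out
E
python3 - <<'E'
from h import *
a=camera("top");b=camera("side")
r,bx=fix(a);print("top",r)
o=np.array(r[0])/1000
e=bx[1]-bx[0];f=bx[2]-bx[1];u=e if np.hypot(*e)>np.hypot(*f) else f
u=u/np.hypot(*u);u=u*np.sign(u[1]);print(o,u,"yaw of +y",np.degrees(np.arctan2(u[1],u[0])))
w=o-.075*u;print("wheel",w,"side px",proj(b,[*w,.08]),"top px",proj(a,[*w,.08]))
for s in(-1,1):
  for t in(-1,1):
    X=[*(o+u*.125*t+np.array([u[1],-u[0]])*.055*s),.03];print(np.round(proj(a,X)),np.round(proj(b,X)))
print(marks(a,o,u));print(marks(b,o,u))
save(b,"side1.png",(170,340,215,335),4.5*.75)
E
```

```text
top ((793.2239379882812, -391.0663757324219), (137.42381286621094, 190.57286071777344), 85.4339370727539)
[ 0.79322394 -0.39106638] [-0.9968262   0.07960842] yaw of +y 175.43393
wheel [ 0.8679859  -0.39703701] side px (np.float64(405.4648172174208), np.float64(586.8448475948901)) top px (np.float64(35.721193852621646), np.float64(533.6405522810339))
[ 23. 551.] [454. 629.]
[161. 551.] [507. 440.]
[ 20. 489.] [367. 576.]
[158. 487.] [410. 403.]
{'green': None, 'red': None}
{'green': None, 'red': None}
```

View pics/side1.png

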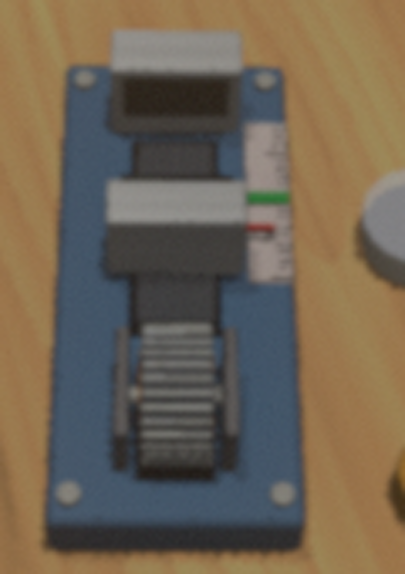

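The crop shows the clamp from the wheel side. The red pointer is at about (258,228) and the green mark at about (268,198) in the crop. My colour blob picked the blue plate instead of the clamp, so I'll use the network mask instead.

```bash
cat >> h.py <<'E'
def fix(c):
    m=silhouettes(c,"fixture")[0]["mask"]
    hull=cv2.convexHull(np.argwhere(m)[:,::-1].astype(np.float32))[:,0]
    w=np.array([ray(c,(q[1],q[0]),.03)[:2] for q in hull])*1000
    r=cv2.minAreaRect(w.astype(np.float32)); return r,cv2.boxPoints(r)
E
sed -i 's/S>90)&(V>40/S>70)\&(V>30/; s/S>120)&(V>50/S>90)\&(V>40/' h.py
python3 - <<'E'
from h import *
a=camera("top");b=camera("side")
r,bx=fix(a);print("top",r)
o=np.array(r[0])/1000
e=bx[1]-bx[0];f=bx[2]-bx[1];u=e if np.hypot(*e)>np.hypot(*f) else f
u=u/np.hypot(*u);u=u*np.sign(u[1]);print(o,u,"yaw of +y",np.degrees(np.arctan2(u[1],u[0])))
w=o-.075*u;print("wheel",w,"side px",proj(b,[*w,.08]),"top px",proj(a,[*w,.08]))
for s in(-1,1):
  for t in(-1,1):
    X=[*(o+u*.125*t+np.array([u[1],-u[0]])*.055*s),.03];print(np.round(proj(a,X)),np.round(proj(b,X)))
print(marks(a,o,u));print(marks(b,o,u))
np.save("fx.npy",[o,u])
E
```

```text
top ((579.2607421875, -43.97138977050781), (248.6846160888672, 111.16991424560547), 72.26372528076172)
[ 0.57926074 -0.04397139] [0.30463606 0.9524689 ] yaw of +y 72.26373
wheel [ 0.55641304 -0.11540656] side px (np.float64(275.5764504492324), np.float64(266.325960071406)) top px (np.float64(226.42780019497783), np.float64(372.5815846331758))
[267. 388.] [324. 227.]
[226. 248.] [187. 234.]
[206. 404.] [325. 305.]
[166. 266.] [188. 299.]
{'green': (31, array([185.1, 311.1]), array([44.7, 40.1]), array([38. , 42.2])), 'red': (1, array([190., 323.]), array([42.1, 17.7]), array([17.7, 17.7]))}
{'green': (34, array([228. , 293.8]), array([44.5, 41.7]), array([39.7, 43.8])), 'red': (13, array([236.9, 291.5]), array([40.3, 24.4]), array([22.3, 26.2]))}
```

Pose checks out: the fitted base is 249 x 111 mm and the corners reproject well in both views. Wheel is at (0.556, -0.115), yaw 72.3°, gap is about 20 mm. Moving above the wheel with fingers shut.

>>> jog_arm(
  deltas=[
    [1.6,-3.6,0,0.5],
    [3.2,-7.2,0,1],
    [4.8,-10.8,-0.3,1.5],
    [6.4,-14.4,-0.7,2],
    [8.0,-18.0,-1,2.5],
    [9.6,-21.6,-1.4,3],
    [11.3,-25.2,-1.8,3.5],
    [12.9,-28.8,-2.2,4],
    [14.5,-32.4,-2.6,4.5],
    [16.1,-36,-3,5],
    [17.8,-39.6,-3.5,5.5],
    [19.4,-43.2,-4,6],
    [21,-46.8,-5,6.5],
    [22.6,-50.4,-6,7],
    [24.3,-54,-7,7.5],
    [25.9,-57.6,-8,8],
    [27.5,-61.2,-9,8],
    [29.2,-65.6,-10,8],
    [29.2,-65.6,-10,8],
    [29.2,-65.6,-10,8],
  ],
  grip=1,
  newtons=30,
)

```text
time: 2.82
tcp_pos: [0.5521, -0.1178, 0.1296]
orientation: [-0.001, 0.156, 0.988, -0.0]
force: [0.1, 0.7, -0.7]
width: -0.0001
finger_force: 0.0
```

Run:
```python
from h import *
o,u=np.load("fx.npy")
s=get_state();print(s["time"],s["tcp_pos"],s["orientation"],s["width"],s["force"],frame(o,u,s["tcp_pos"]))
a=camera("wrist");b=camera("side")
w=o-.075*u
print(proj(a,[*w,.08]),proj(a,s["tcp_pos"]))
print(marks(a,o,u),marks(b,o,u))
im=np.hstack([a["image"],b["image"]]);cv2.imwrite("pics/two1.png",cv2.resize(im[:,:,::-1],(800,300)))
save(a,"wr1.png",None,1.4)
```

```text
2.8167 [ 0.5520555  -0.11783235  0.12959165] [-1.36880556e-03  1.55918009e-01  9.87769052e-01 -2.65867568e-05] -8.853900113169271e-05 [ 0.08062409  0.65907778 -0.74570474] [-0.00341143 -0.07863796]
(np.float64(236.85722761363238), np.float64(279.97579418257675)) (np.float64(272.09436148730646), np.float64(273.6342684218497))
{'green': (63, array([265.3, 432.2]), array([46., 45.]), array([43.7, 46. ])), 'red': None} {'green': (34, array([228. , 293.8]), array([44.5, 41.7]), array([39.7, 43.8])), 'red': (15, array([236.9, 291.7]), array([40.5, 24.4]), array([22.3, 26.2]))}
```

View pics/wr1.png

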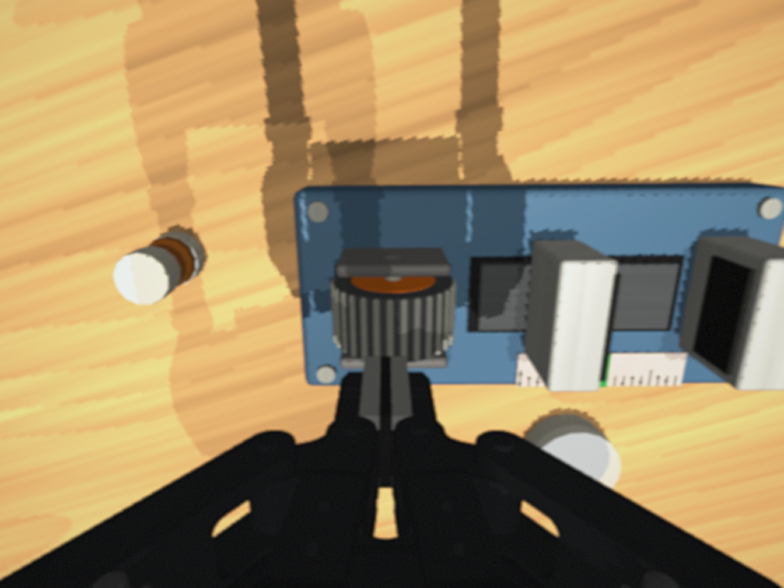

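The wrist view shows the shut fingertip just short of the wheel. The wheel centre appears near (393,320), as predicted at (392,332), so the pose is good. I'll settle at the stroke start, just above the wheel top.

>>> jog_arm(
  deltas=[
    [0.1,-0.5,-1,0],
    [0.1,-1.0,-2.2,0],
    [0.1,-1.0,-3.4,0],
    [0.1,-1.0,-4.2,0],
    [0.1,-1.0,-4.4,0],
    [0.1,-1.0,-4.4,0],
    [0.1,-1.0,-4.4,0],
    [0.1,-1.0,-4.4,0],
  ],
)

```text
time: 3.58
tcp_pos: [0.5537, -0.1253, 0.088]
orientation: [0.001, 0.154, 0.988, -0.0]
force: [0.3, -0.3, -0.4]
width: -0.0001
finger_force: 0.0
```

>>> jog_arm(
  deltas=[
    [0,0,-0.6,0],
    [0,0,-1.0,0],
    [0,0,-1.05,0],
    [0.1,0.3,-1.05,0],
    [0.2,0.6,-1.05,0],
    [0.3,0.95,-1.05,0],
    [0.4,1.3,-1.05,0],
    [0.5,1.6,-1.05,0],
    [0.6,1.9,-1.05,0],
    [0.67,2.1,-1.05,0],
    [0.67,2.1,-1.05,0],
  ],
)

```text
time: 4.5
tcp_pos: [0.5604, -0.1036, 0.0767]
orientation: [0.0, 0.154, 0.988, 0.0]
force: [1.8, 1.3, 2.7]
width: 0.0
finger_force: 1.4
```

Run:
```python
from h import *
o,u=np.load("fx.npy")
s=get_state();print(s["time"],s["tcp_pos"],s["force"],frame(o,u,s["tcp_pos"]))
b=camera("side");a=camera("top")
print(marks(b,o,u),marks(a,o,u))
save(b,"side2.png",(170,340,215,335),3.375)
```

```text
4.5 [ 0.56040125 -0.10359324  0.07673288] [1.75873248 1.27699007 2.73090434] [ 0.00019988 -0.06253323]
{'green': (20, array([228. , 296.2]), array([48.2, 41.7]), array([39.8, 43.8])), 'red': (16, array([235.4, 291. ]), array([39.6, 27.2]), array([26.1, 28.1]))} {'green': (31, array([185.1, 311.1]), array([44.7, 40.1]), array([38. , 42.2])), 'red': None}
```

View pics/side2.png

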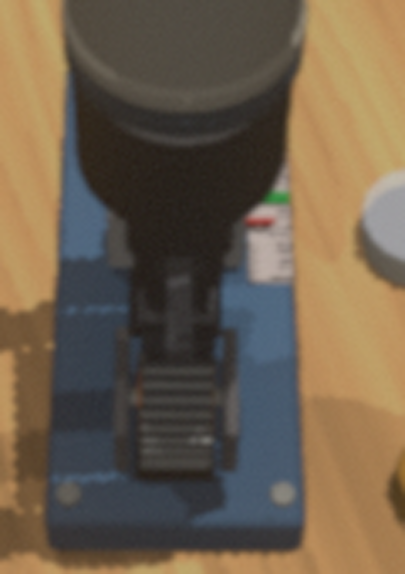

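The first stroke worked: in the crop, pointer moved from row 228 to 222, with green at 198. Pushing force is about 3 N. I'll repeat the stroke.

>>> jog_arm(
  deltas=[
    [0,0,0.7,0],
    [0,0,1.2,0],
    [-0.3,-1.0,1.2,0],
    [-0.67,-2.1,1.2,0],
    [-0.67,-2.1,1.2,0],
    [-0.67,-2.1,0.5,0],
    [-0.67,-2.1,0,0],
    [-0.67,-2.1,0,0],
    [-0.57,-1.8,0,0],
    [-0.47,-1.5,0,0],
    [-0.37,-1.15,0,0],
    [-0.27,-0.8,0,0],
    [-0.17,-0.5,0,0],
    [-0.07,-0.2,0,0],
    [0,0,0,0],
    [0,0,0,0],
  ],
)

```text
time: 5.93
tcp_pos: [0.5603, -0.1034, 0.0767]
orientation: [0.0, 0.154, 0.988, 0.0]
force: [-0.3, 1.8, 4.2]
width: -0.0001
finger_force: 1.6
```

>>> jog_arm(
  deltas=[
    [0,0,0.7,0],
    [0,0,1.2,0],
    [-0.3,-1.0,1.2,0],
    [-0.67,-2.1,1.2,0],
    [-0.67,-2.1,1.2,0],
    [-0.67,-2.1,0.5,0],
    [-0.67,-2.1,0,0],
    [-0.67,-2.1,0,0],
    [-0.57,-1.8,0,0],
    [-0.47,-1.5,0,0],
    [-0.37,-1.15,0,0],
    [-0.27,-0.8,0,0],
    [-0.17,-0.5,0,0],
    [-0.07,-0.2,0,0],
    [0,0,0,0],
    [0,0,0,0],
    [0,0,0.7,0],
    [0,0,1.2,0],
    [0,0,1.2,0],
  ],
)

```text
time: 7.52
tcp_pos: [0.5602, -0.1045, 0.0898]
orientation: [0.0, 0.154, 0.988, -0.0]
force: [-0.2, 0.2, 1.2]
width: -0.0001
finger_force: 0.0
```

Run:
```python
from h import *
o,u=np.load("fx.npy")
s=get_state();print(s["time"],s["tcp_pos"],s["force"],frame(o,u,s["tcp_pos"]))
b=camera("side");a=camera("top");w=camera("wrist")
for c in(b,a,w):print(marks(c,o,u))
A=cv2.resize(b["image"][190:270,265:325],(400,533),interpolation=2);B=cv2.resize(a["image"][165:211,280:346][:, :],(400,279),interpolation=2)
B=np.vstack([B,np.zeros((254,400,3),np.uint8)])
cv2.imwrite("pics/sb3.png",np.hstack([A,B])[:,:,::-1])
```

```text
7.5167 [ 0.56016206 -0.10448895  0.08976444] [-0.19630856  0.24667736  1.16595511] [ 0.00024493 -0.06345924]
{'green': (21, array([227.4, 294.9]), array([46.2, 42.9]), array([39.9, 45.6])), 'red': (8, array([229.9, 290.5]), array([39., 38.]), array([37.7, 39. ]))}
{'green': (31, array([185.1, 311.1]), array([44.7, 40.1]), array([38. , 42.2])), 'red': None}
{'green': None, 'red': None}
```

View pics/sb3.png

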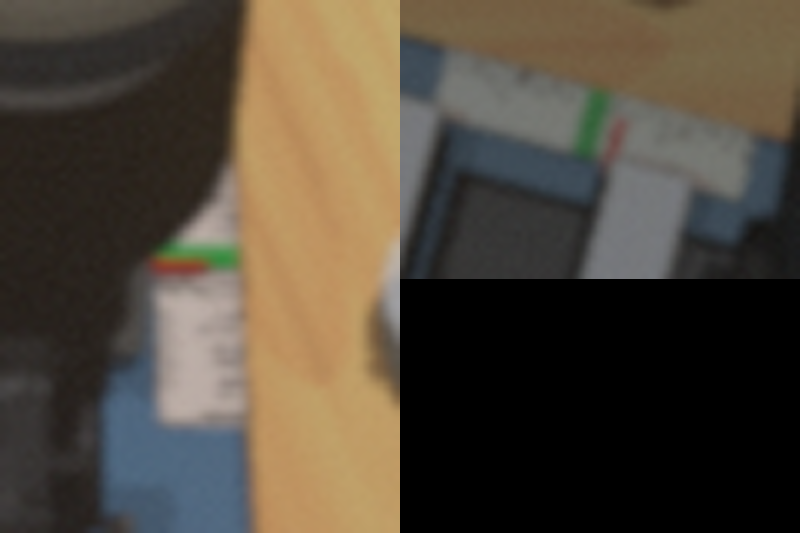

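In the top crop the pointer is at about (616,143) and the green centre at about (586,143) on the same line. That is about 4.6 px, so roughly 8 mm remain, and the side view with parallax agrees. Each stroke gives about 4.5 mm, so one more full stroke is safe.

>>> jog_arm(
  deltas=[
    [-0.3,-1.0,0,0],
    [-0.67,-2.1,0,0],
    [-0.67,-2.1,0,0],
    [-0.67,-2.1,-0.7,0],
    [-0.67,-2.1,-1.2,0],
    [-0.67,-2.1,-1.2,0],
    [-0.57,-1.8,-1.2,0],
    [-0.47,-1.5,-1.2,0],
    [-0.37,-1.15,-1.2,0],
    [-0.27,-0.8,-1.2,0],
    [-0.17,-0.5,-1.2,0],
    [-0.07,-0.2,-1.2,0],
    [0,0,-1.2,0],
    [0,0,-1.2,0],
    [0,0,-0.5,0],
    [0,0,0,0],
    [-0.3,-1.0,0,0],
    [-0.67,-2.1,0,0],
    [-0.67,-2.1,0,0],
  ],
)

```text
time: 9.25
tcp_pos: [0.5524, -0.1278, 0.0886]
orientation: [-0.0, 0.155, 0.988, -0.001]
force: [-0.1, -0.6, -0.1]
width: 0.0
finger_force: 0.0
```

```bash
cat >> h.py <<'E'
def gap(name,hp,o,u,n=6):
    # mean of n pictures rectified onto strip plane (green z=.031, pointer z=.031+hp), 0.25 mm/px, rows=clamp x 34..54, cols=clamp y 5..65
    v=np.array([u[1],-u[0]]); xs=np.arange(34,54,.5)/1e3; ys=np.arange(5,65,.25)/1e3
    res=[]
    for z in(.031,.031+hp):
        acc=0
        for c in ([camera(name) for _ in range(n)] if not res else cs):
            if not res: cs=globals().setdefault("cs_"+name,[])
            mp=np.array([[proj(c,[*(o+x*v+y*u),z]) for y in ys] for x in xs],np.float32)
            if not res: cs.append(c)
            acc=acc+cv2.remap(c["image"].astype(np.float32),mp[...,1],mp[...,0],cv2.INTER_CUBIC)
        res.append(acc/n)
    globals()["cs_"+name].clear()
    g,r=res
    G=g[...,1]-(g[...,0]+g[...,2])/2; R=r[...,0]-(r[...,1]+r[...,2])/2
    G=np.clip(G[6:]-np.median(G)-8,0,None).sum(0); Rr=np.clip(R[:24]-np.median(R)-12,0,None).sum(0)
    def cen(p):
        i=p.argmax(); k=slice(max(0,i-20),i+21); return round(float((p[k]*ys[k]).sum()/p[k].sum()*1e3),2),round(float(p.max()))
    return cen(G),cen(Rr),g
E
python3 - <<'E'
from h import *
o,u=np.load("fx.npy")
s=get_state();print(s["time"],s["tcp_pos"],s["force"])
for n in("top","side"):
  for h in(0,.005):
    g,r,im=gap(n,h,o,u,3);print(n,h,g,r,"gap",round(g[0]-r[0],2))
  cv2.imwrite(f"pics/r_{n}.png",cv2.resize(im[:,:,::-1],(720,240)))
A=np.vstack([cv2.imread("pics/r_top.png"),cv2.imread("pics/r_side.png")]);cv2.imwrite("pics/r4.png",A)
E
```

```text
9.25 [ 0.55242884 -0.12782329  0.08860653] [-0.11054617 -0.63318781 -0.06728309]
top 0 (40.78, 873) (36.65, 285) gap 4.13
top 0.005 (40.8, 873) (36.64, 300) gap 4.16
side 0 (nan, 0) (nan, 0) gap nan
side 0.005 (nan, 0) (nan, 0) gap nan[ WARN:0@14.852] global loadsave.cpp:1063 imwrite_ Unsupported depth image for selected encoder is fallbacked to CV_8U.
h.py:54: RuntimeWarning: invalid value encountered in scalar divide
  i=p.argmax(); k=slice(max(0,i-20),i+21); return round(float((p[k]*ys[k]).sum()/p[k].sum()*1e3),2),round(float(p.max()))
```

View pics/r4.png

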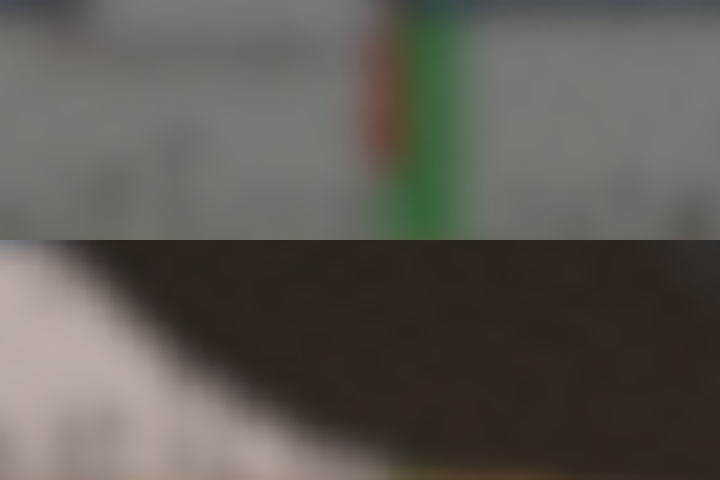

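The rectified top view puts the pointer at 36.7 mm and the green centre at 40.6–40.8 mm, with a band width of 6.9 mm. The remaining gap is about 4 mm, or about 20 mm of rim. I'll roll 16 mm and measure again.

>>> jog_arm(
  deltas=[
    [0,0,-0.7,0],
    [0,0,-1.2,0],
    [0,0,-1.2,0],
    [0.08,0.25,-1.2,0],
    [0.16,0.5,-1.2,0],
    [0.24,0.75,-1.2,0],
    [0.32,1.0,-1.2,0],
    [0.4,1.25,-1.2,0],
    [0.49,1.52,-1.2,0],
    [0.49,1.52,-1.2,0],
    [0.49,1.52,-1.2,0],
    [0.49,1.52,-0.5,0],
    [0.49,1.52,0,0],
    [0.2,0.7,0,0],
    [0,0,0,0],
    [0,0,0,0],
  ],
)

```text
time: 11.18
tcp_pos: [0.5526, -0.127, 0.0884]
orientation: [-0.0, 0.155, 0.988, -0.0]
force: [-1.2, 0.7, 0.6]
width: -0.0001
finger_force: 0.0
```

```bash
python3 - 2>/dev/null <<'E'
from h import *
o,u=np.load("fx.npy")
g,r,im=gap("top",.003,o,u,6);print(g,r,"gap",round(g[0]-r[0],2))
cv2.imwrite("pics/r5.png",cv2.resize(im[:,:,::-1],(720,240)))
E
```

```text
(39.96, 286) (40.23, 257) gap -0.27
```

View pics/r5.png

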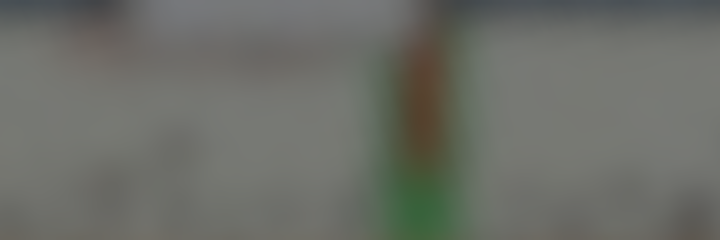

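The pointer (425 px) now sits at the centre of the green band (380–468 px), within about 0.3 mm. I'll lift clear and check.

>>> jog_arm(
  deltas=[
    [0,0,2,0],
    [0,-0.5,5,0],
    [0,-2,8,0],
    [0,-4,11,0],
    [0,-7,13,0],
    [0,-10,14,0],
    [0,-12,14,0],
    [0,-12,14,0],
    [0,-12,14,0],
    [0,-12,14,0],
  ],
)

```text
time: 12.32
tcp_pos: [0.5533, -0.2446, 0.2281]
orientation: [-0.001, 0.154, 0.988, 0.0]
force: [-0.3, -0.8, -0.6]
width: 0.0003
finger_force: 0.0
```

```bash
python3 - 2>/dev/null <<'E'
from h import *
o,u=np.load("fx.npy")
v=np.array([u[1],-u[0]])
g,r,im=gap("top",.003,o,u,8);print(g,r,"gap",round(g[0]-r[0],2))
G=im[...,1]-(im[...,0]+im[...,2])/2
for a,b in((20,24),(26,30),(30,36)):
    p=np.clip(G[a:b].mean(0)-np.median(G)-5,0,None); print(a,(p*np.arange(5,65,.25)).sum()/p.sum())
s=get_state();print(s["time"],s["tcp_pos"])
a=camera("top");cv2.imwrite("pics/end.png",a["image"][120:280,230:460,::-1].repeat(3,0).repeat(3,1))
E
```

```text
(39.96, 283) (40.22, 254) gap -0.26
20 39.952624080616715
26 39.85528945914607
30 39.99147289795564
12.7167 [ 0.55341783 -0.24488653  0.22884189]
```

View pics/end.png

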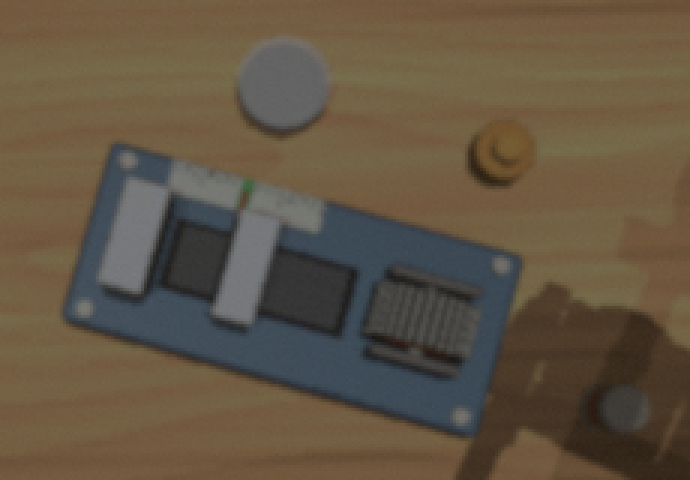

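The pointer is within about 0.3 mm of the green centre, the loose items are where they were, and the hand is clear.

```bash
python3 -c "from bench import hand_in; print(hand_in())"
```

```text
the job is handed in; nothing more can be done
None
```

I rolled the wheel in five strokes until the red pointer stood within about 0.3 mm of the middle of the green mark. The weight, vial and dish stand where they were, the hand is clear, and the job was handed in at about 13 s.

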